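Fetch the boxed-in centring plug for the mould base

TASK

The low steel centring plug on the plywood board is boxed in by three tall mould cores. First move all three cores to the green plate at the side and stand them there, then fetch the plug and stand it inside the ring on the steel mould base while the cores wait on the plate. Finally put every core back, standing fully on the seat of its own outline with the oblong one turned along its seat; knock none of these pieces over on the way.

Things in the scene. Friction and masses are not known exactly. Their poses are not given: they have to be found in the camera images.
- core_round: Plain aluminium mould core, round, 44 diameter, standing upright 120 tall, a dark socket-head screw (16 dia, 8 high) on its top; about 0.5 kg. Origin: centre of its underside; z up the core. It stands at the start on its own seat.
- core_square: Plain aluminium mould core, square, 40 x 40, standing upright 120 tall, a dark socket-head screw (16 dia, 8 high) on its top; about 0.5 kg. Origin: centre of its underside; z up the core; x and y square to its faces. It stands at the start on its own seat.
- core_oblong: Plain aluminium mould core, oblong, 60 x 30, standing upright 120 tall, a dark socket-head screw (16 dia, 8 high) on its top; about 0.5 kg. Origin: centre of its underside; z up the core; x along the 60 side, y along the 30 side. It stands at the start on its own seat.
- plug: Low steel centring plug, a stepped round: flange 52 diameter and 10 high, a short cone from 10 to 14, then a stem 28 diameter up to 46, where it is gripped; 0.3 kg. Origin: centre of its underside; z up. At the start it stands on the plywood board, boxed in by the three taller cores, open only on the side away from the robot.
- seat_round: Thin black rubber seat, round, 64 diameter, 6 thick, fixed on the plywood stowage board (board 200 x 270 x 8). Origin: centre of its underside, so its top is 6 above the origin. The place of the core of the same outline (10 of seat shows all round); the three seats stand about 80 from the plug's starting place, on three sides of it.
- seat_square: Thin black rubber seat, square, 60 x 60, 6 thick, fixed on the plywood stowage board (board 200 x 270 x 8). Origin: centre of its underside, so its top is 6 above the origin; x and y along its sides. The place of the core of the same outline (10 of seat shows all round); the three seats stand about 80 from the plug's starting place, on three sides of it.
- seat_oblong: Thin black rubber seat, oblong, 80 x 50, 6 thick, fixed on the plywood stowage board (board 200 x 270 x 8). Origin: centre of its underside, so its top is 6 above the origin; x along the 80 side, y along the 50 side. The place of the core of the same outline (10 of seat shows all round); the three seats stand about 80 from the plug's starting place, on three sides of it.
- mould_base: Bright steel mould base plate 150 x 150 x 12, fixed, on the robot's left or right, with a darker raised ring in its middle (outer diameter 84, inner 72, 8 high) in which the plug is to stand on the plate's top. Low bolt heads (6 high) at the corners, a loose nut near one edge. Origin: centre of the plate's underside, on the ring's axis; the plate's top is 12 above it.
- side_plate: Side area: flat green-painted plate 260 x 140 x 4 fixed on the bench, empty at the start, on the other side from the mould base. Origin: centre of its underside; x along the 260 side, y along the 140 side; top 4 above the origin. All three cores fit on it in a row along x, 80 apart.
Not all that is in view belongs to the job. Leave any orange look-alike of the core_oblong alone. Of the things shaped like the plug, the steel one is meant.

How it is judged:
On the way, in this order (a step that is already met when the one before it is completed fails the run):
1. all three cores stand on the green side plate (x of core_round in the frame of side_plate between -0.125 and 0.125 m and y of core_round in the frame of side_plate between -0.065 and 0.065 m and z of core_round in the frame of side_plate between 0 and 0.008 m and angle between each of core_round, core_square, core_oblong's own z axis and vertical below 0.1 rad and linear speed of each of core_round, core_square, core_oblong below 0.03 m/s and x of core_square in the frame of side_plate between -0.125 and 0.125 m and y of core_square in the frame of side_plate between -0.065 and 0.065 m and z of core_square in the frame of side_plate between 0 and 0.008 m and x of core_oblong in the frame of side_plate between -0.125 and 0.125 m and y of core_oblong in the frame of side_plate between -0.065 and 0.065 m and z of core_oblong in the frame of side_plate between 0 and 0.008 m), for 0.2 s.
2. the plug stands inside the ring of the mould base, the three cores still on the side plate (all of step 1 and horizontal distance between plug and mould_base below 0.014 m and z of plug in the frame of mould_base between 0.008 and 0.016 m and angle between plug's own z axis and vertical below 0.1 rad and linear speed of plug below 0.03 m/s), for 0.2 s.
At the end, for the whole second after the job is handed in: Each core stands upright and at rest on its own seat, centre within 15 mm of the seat's centre, the oblong one within 0.3 rad of its seat's direction; the plug stands upright and at rest on the plate inside the mould base's ring, within 14 mm of its centre (horizontal distance between core_round and seat_round below 0.015 m and z of core_round in the frame of seat_round between 0.002 and 0.01 m and angle between each of core_round, core_square, core_oblong, plug's own z axis and vertical below 0.1 rad and linear speed of each of core_round, core_square, core_oblong, plug below 0.03 m/s and horizontal distance between core_square and seat_square below 0.015 m and z of core_square in the frame of seat_square between 0.002 and 0.01 m and horizontal distance between core_oblong and seat_oblong below 0.015 m and z of core_oblong in the frame of seat_oblong between 0.002 and 0.01 m and horizontal distance between plug and mould_base below 0.014 m and z of plug in the frame of mould_base between 0.008 and 0.016 m and angle between the x axis of core_oblong and the x axis of seat_oblong, either way round below 0.3 rad); the robot touches nothing.
It fails at once if a core or the plug is knocked over (leans more than 0.7 rad) (angle between any of core_round, core_square, core_oblong, plug's own z axis and vertical above 0.7 rad).
It also fails if it takes over 144 s, if anything falls off the work surface, if the arm or the gripper's body presses on something with over 40 N, if the wrist force passes 120 N, or if a joint passes its speed limit or range.

ROBOT

A 6-joint arm with a two-finger parallel gripper is mounted at the origin on the work surface. World frame = base frame: x ahead of the robot, y to its left, z up, the work surface at z = 0. Lengths are in m, angles in rad, forces in N, time in s.
With the tool pointing down it reaches from about 0.35 to 0.975 m from the base axis. Payload 4.9 kg.
Tool frame: the origin (TCP) lies on the mounting face of the last link; the fingertips stand 173 mm ahead of it and the grasp point (between the pads) lies 155 mm ahead of it; y points along the fingers, x is the direction in which the jaws open and shut, and the axes are right-handed (so a half turn about y gives the same grasp; the last joint's range is limited). The gripper opens to 85 mm and grips with 20 to 120 N. Pads are 22 mm wide; open, the fingers measure 114 mm over their backs; the gripper's body (76 mm by 85 mm) begins 54 mm behind the grasp point. The pads swing forward as they close: fully open they stand 13 mm farther back than shut.
Start: joints at [1.061, 0.053, 1.613, -0, 1.476, -0.119], TCP at [0.238, 0.578, 0.405] pointing down, gripper open.
Joint ranges: [-3.01, 3.01], [-1.01, 2.22], [0.06, 2.58], [-1.02, 4.17], [0.09, 2.62], [-3.14, 3.14]. Speed limits (rad/s): [2.57, 2.57, 3.14, 3.14, 3.14, 3.14].

INTERFACE

Orientations are given as a unit quaternion [w, x, y, z].
In Python, from plant import manip gives the robot as it stands. The module is installed in compiled form; this text tells all that it offers.
- The arm moves only by the tool carry_out, never from a script. Its argument "moves" is one flat list of numbers, 7 for each row, row after row: the turn, a rotation vector about the world's x, y, z in rad, then the shift along the world's x, y, z in cm, then the finger opening in cm, from 0 to 8.54. In form: [wx, wy, wz, tx, ty, tz, hand, wx, wy, wz, tx, ty, tz, hand, ...]. A call has 1 to 20 rows; each row shifts and turns the commanded pose from where the row before left it; what a row does not reach is not made up. A row lasts 1/8 s, in which the tool goes at most 62.5 mm and 10.7 degrees, less where a joint would pass 70% of its speed; a pose out of reach is approached as far as the arm can. A call is refused whole if a number of a shift passes 6.25 or a number of a turn 0.188, either way. A call with a gripper value outside its range is refused whole. The fingers move at their own pace and stop on an object; the grip force is fixed at half the most. Time passes only in rows, so rows that do not move let the fingers close. It gives the time, the measured TCP pose, the force and the opening at its end, in the units of the state.
- manip.state(): the state, without advancing time (a new reading comes with each control period).
- manip.grab_frame(name): name is "side" or "top" or "wrist"; returns a dict with "img" (480x640x3 uint8, red, green, blue), "range_z" (480x640 float32, m along the optical axis (not along the pixel's ray), 0 where there is no reading), "fovy" (degrees; the focal length in pixels is half the picture's height over the tangent of half this angle, whatever the lens; pixels are square), "cx", "cy" (the principal point, pixels), "rvec" (rotation vector, rad) and "tvec" (3), from world to camera coordinates, as OpenCV has them. Camera axes: x right, y down, z forward; pixel columns grow to the right and rows downward; lengths in m; the calibration is good to about 2 mm. A picture is of the moment at which its call begins.
- manip.job_done(): hands the job in, once; it reports no verdict.
The state is a dict: "time": time; "joint_pos": joint angles; "joint_vel": joint speeds; "joint_efforts": joint torques, N m; "tool_pos": TCP position; "tool_rot": TCP orientation; "contact_force": force on the tool from outside, world axes, zero at the start; "ft_torque": the same for the moment, N m; "gripper_width": opening from 0.0 (shut) to 1.0 (fully open).
Only numpy, scipy, OpenCV 4.12 (cv2) and the standard library are available. Lean on these libraries where they do the work, as an engineer would, in place of code of your own. Each camera call takes 0.05 s, during which the arm holds its last target. There are 200 camera calls.

## Working session

There is one attempt and no reset: what is moved stays moved. The work goes in short steps, Python scripts to look and compute and a tool call to move; the robot and the scene stay as the last step left them, time stands still between calls to the robot, and variables do not carry over. Pictures are saved under pics/ and viewed, and the job is handed in when it is done.

Besides the shell and the picture viewer there is one more tool, called after "Emit:" as name(argument=value, ...), one argument or row to a line, values as JSON. carry_out: Moves the arm, as the interface text tells. Its arguments: {"type":"object","properties":{"moves":{"type":"array","items":{"type":"number"}}},"required":["moves"]}

```bash
mkdir -p pics; cat > h.py <<'E'
import numpy as np, cv2
from plant import manip
def grab(n,save=None):
    f=manip.grab_frame(n)
    if save: cv2.imwrite(f'pics/{save}.png',f['img'][:,:,::-1])
    return f
def cam(f):
    F=240/np.tan(np.radians(f['fovy'])/2); R=cv2.Rodrigues(np.array(f['rvec'],float))[0]
    return F,R,np.array(f['tvec'],float).ravel()
def onplane(f,u,v,z):
    F,R,t=cam(f); d=R.T@np.array([(u-f['cx'])/F,(v-f['cy'])/F,1]); c=-R.T@t
    return c+d*(z-c[2])/d[2]
def cloud(f):
    F,R,t=cam(f); v,u=np.mgrid[:480,:640]; z=f['range_z']
    P=np.stack([(u-f['cx'])/F*z,(v-f['cy'])/F*z,z],-1)
    W=(P-t)@R; W[z<=0]=np.nan
    return W
def proj(f,p):
    F,R,t=cam(f); q=R@np.array(p)+t; return F*q[0]/q[2]+f['cx'],F*q[1]/q[2]+f['cy']
E
python3 - <<'E'
from h import *
for n in ('top','side','wrist'):
    f=grab(n,n+'0'); F,R,t=cam(f); print(n,F,-R.T@t,R[2])
print(manip.state())
E
```

```text
top 511.05053059695496 [ 0.38746322 -0.02007127  1.12387323] [ 0.22032007  0.02722322 -0.97504767]
side 558.4272176520204 [ 0.40688235 -0.82707339  0.64409671] [ 0.20980204  0.78406531 -0.58414441]
wrist 429.98817335584266 [0.15974722 0.60914861 0.37287851] [ 0.3004467  -0.12669829 -0.94534614]
{'time': 0.15, 'joint_pos': array([ 1.06099740e+00,  5.32527489e-02,  1.61399960e+00,  1.13054941e-05,
        1.47602524e+00, -1.18981233e-01]), 'joint_vel': array([ 0.00130169, -0.00116693, -0.00331449, -0.00085255, -0.00042852,
        0.00110519]), 'joint_efforts': array([ 6.74022681e-05, -3.94245923e+01, -3.70720375e+01, -1.84635919e-04,
        4.71304244e-03, -8.41984956e-06]), 'tool_pos': array([0.2379737 , 0.57769217, 0.40370318]), 'tool_rot': array([-0.58730122,  0.58783478,  0.39286727, -0.39393257]), 'contact_force': array([-0.74642901, -0.31113436,  0.09073187]), 'ft_torque': array([0.04508151, 0.05286695, 0.0347859 ]), 'gripper_width': 0.9994794456592019}
```

View pics/top0.png

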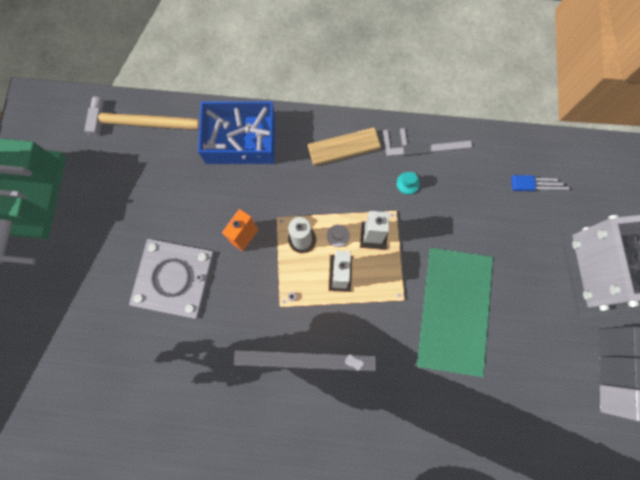

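View pics/side0.png

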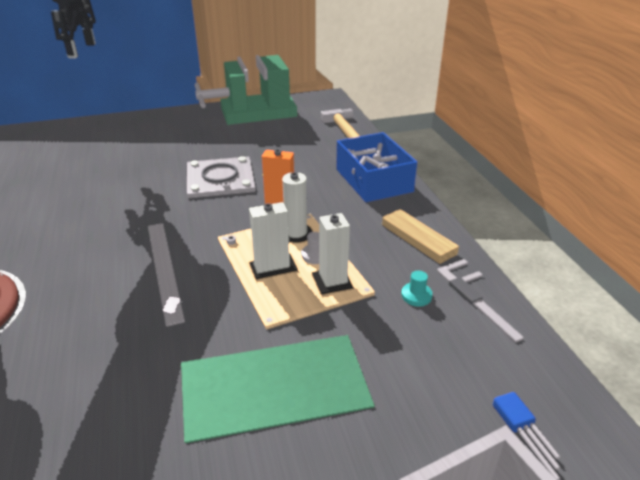

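The top view shows the board with the round core at (301,235), square at (375,228), oblong at (341,268), and the grey steel plug between them at (338,236). The look-alikes to avoid are the teal plug at (408,183) and the orange block at (240,230). The mould base ring is at (172,278) and the green plate at (455,312).

```bash
cat > m.py <<'E'
from h import *
def rect(P,name):
    P=P[:,:2]; r=cv2.minAreaRect((P*1000).astype(np.float32)); print(name,len(P),'c',np.round(r[0],1),'size',np.round(r[1],1),'ang',round(r[2],1))
def tops(f,W,zlo,zhi,box):
    m=((W[...,2]>zlo)&(W[...,2]<zhi)&(W[...,0]>box[0])&(W[...,0]<box[1])&(W[...,1]>box[2])&(W[...,1]<box[3])).astype(np.uint8)
    n,l,s,c=cv2.connectedComponentsWithStats(m)
    for i in range(1,n):
        if s[i,4]>40: rect(W[l==i],'px(%d,%d) z%.1f'%(c[i][0],c[i][1],1000*np.median(W[l==i][:,2])))
E
python3 - <<'E'
from m import *
for n in('top','side'):
    f=grab(n); W=cloud(f); print(n)
    tops(f,W,.128,.137,(.2,.9,-.3,.4))
    img=f['img'].astype(int)
    g=((img[...,1]>img[...,0]+25)&(img[...,1]>img[...,2]+10)&(abs(W[...,2])<.03)&(W[...,1]<0)).astype(np.uint8)
    nn,l,s,c=cv2.connectedComponentsWithStats(g); i=1+s[1:,4].argmax(); rect(W[l==i],'green z%.1f'%(1000*np.median(W[l==i][:,2])))
    # screw tops
    print('screws');tops(f,W,.1385,.148,(.2,.9,-.3,.4))
    print('plug');tops(f,W,.047,.06,(.3,.7,-.2,.3))
    print('ring');tops(f,W,.0165,.026,(.2,.7,.2,.5))
    if n=='top':
        big=cv2.resize(f['img'][200:320,260:420],None,fx=5,fy=5,interpolation=cv2.INTER_CUBIC); cv2.imwrite('pics/crop0.png',big[:,:,::-1])
        for u,v in((279,216),(396,212),(403,298),(280,304)): print('board',onplane(f,u,v,.008)[:2],W[v,u])
E
```

```text
top
px(377,221) z134.2 330 c [ 641.2 -106.1] size [40.8 40. ] ang 2.0
px(298,227) z134.0 306 c [612.7  50.3] size [43.4 41.9] ang 6.0
px(341,265) z134.2 383 c [544.6 -41.9] size [60.1 30.1] ang 0.7
green z4.6 7968 c [ 491.9 -299.8] size [144.2 262. ] ang 87.0
screws
px(378,219) z142.8 51 c [ 641.2 -106.2] size [14.5 14.1] ang 3.6
px(298,226) z142.6 50 c [611.8  49.9] size [15.  13.9] ang 6.5
px(341,264) z142.1 48 c [544.8 -41.3] size [13.9 13.6] ang 7.0
plug
px(246,235) z53.3 42 c [602.  165.1] size [ 1.6 58.5] ang 61.5
px(337,231) z54.1 135 c [629.8 -28.9] size [26.8 27.3] ang 64.6
ring
px(201,256) z19.0 44 c [551.8 263.1] size [15.7 15.3] ang 52.6
px(169,277) z19.6 302 c [500.4 325.1] size [83.5 82. ] ang 50.8
px(188,307) z18.4 45 c [439.2 274.3] size [15.4 15.1] ang 8.9
board [0.66232492 0.10576442] [ 6.64324343e-01  1.06679784e-01 -1.17193927e-04]
board [ 0.69746394 -0.15587634] [ 0.70063576 -0.15726585 -0.00341723]
board [ 0.50622893 -0.18383311] [ 0.50624043 -0.18384896  0.00789195]
board [0.46692536 0.08055155] [0.46722845 0.08093535 0.00374383]
side
px(293,179) z133.3 233 c [611.3  48.1] size [44.6 42.5] ang 87.2
px(267,210) z133.3 385 c [543.4 -41.8] size [59.5 34.3] ang 0.5
px(333,223) z133.3 348 c [ 640.2 -107. ] size [40.  43.4] ang 1.1
green z3.7 14254 c [ 491.9 -296.5] size [147.7 263.6] ang 86.8
screws
px(267,205) z141.5 47 c [543.  -42.8] size [16.2 13.5] ang 78.1
px(333,217) z141.5 53 c [ 640.6 -106.7] size [15.7 14.5] ang 86.7
plug
px(272,184) z54.1 99 c [594.  169.1] size [ 7.1 42.7] ang 63.0
px(296,219) z53.3 105 c [611.   32.1] size [13.4 34.9] ang 83.9
px(313,236) z53.4 119 c [625.7 -28. ] size [32.3 20.1] ang 74.0
px(270,251) z53.7 220 c [539.4 -53.8] size [27.6 65.3] ang 69.9
px(332,265) z53.0 171 c [ 630.9 -116.8] size [28.8 54.1] ang 47.2
ring
px(218,171) z19.2 200 c [499.9 323.1] size [82.  84.5] ang 10.5
```

View pics/crop0.png

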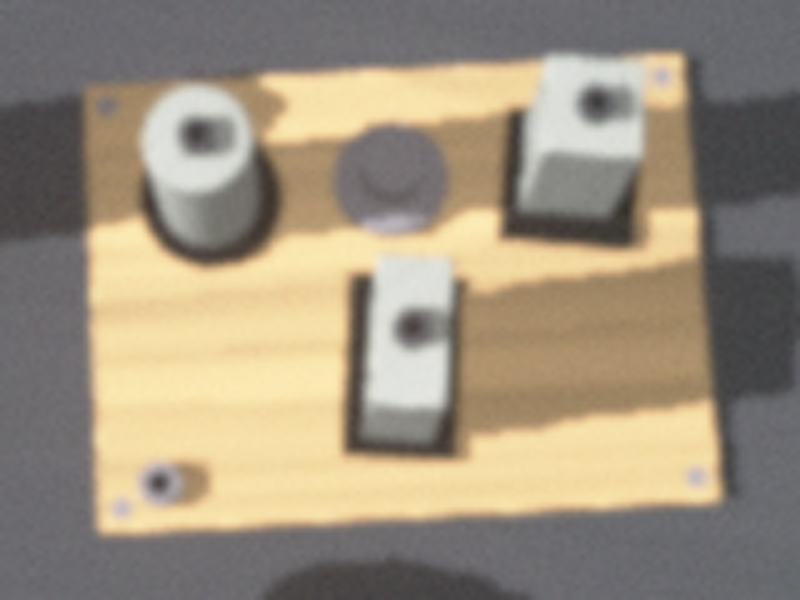

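The crop confirms the steel plug at px (338,236), crop (390,180). Its top is at z=54 mm, which matches 46+8. The core tops at 134 mm and their outlines match the sizes given. Next I work out the tool yaw and the first move.

```bash
cat > st.py <<'E'
from h import *
from scipy.spatial.transform import Rotation as Ro
import sys
def show(goal=None):
    s=manip.state(); q=s['tool_rot']; r=Ro.from_quat(q[[1,2,3,0]]); M=r.as_matrix()
    print('t',round(s['time'],2),'tcp mm',np.round(s['tool_pos']*1000,1),'toolx',np.round(M[:,0],3),'z',np.round(M[:,2],4),'F',np.round(s['contact_force'],1),'w',round(s['gripper_width'],3),'q6',np.round(s['joint_pos'],2))
    if goal is not None: print('to go cm',np.round((np.array(goal)-s['tool_pos']*1000)/10,2))
    # rotation needed so tool z=-Z and tool x along world +-Y
    for sg in(1,-1):
        x=np.array([0,sg,0.]);z=np.array([0,0,-1.]);T=np.stack([x,np.cross(z,x),z],1)
        print('rot',np.round((Ro.from_matrix(T)*r.inv()).as_rotvec(),3))
if __name__=='__main__': show([float(a) for a in sys.argv[1:4]] if len(sys.argv)>3 else None)
E
python3 st.py 641 -106 330
```

```text
t 0.25 tcp mm [238.  577.8 404.1] toolx [ 0.381  0.925 -0.001] z [-9.246e-01  3.809e-01  1.000e-04] F [-0.2 -0.5  0.8] w 1.001 q6 [ 1.06  0.05  1.61  0.    1.48 -0.12]
to go cm [ 40.3  -68.38  -7.41]
rot [-0.306 -1.549  0.307]
rot [-2.007  0.396 -2.006]
```

```bash
sed -i "s/T=np.stack(\[x,np.cross(z,x),z\],1)/T=np.stack([x,z,np.cross(x,z)],1)/; s/'z',np.round(M\[:,2\],4)/'y',np.round(M[:,1],4)/" st.py; python3 st.py 641 -106 330
```

```text
t 0.25 tcp mm [238.  577.8 404.1] toolx [ 0.381  0.925 -0.001] y [-5.e-04 -8.e-04 -1.e+00] F [-0.2 -0.5  0.8] w 1.001 q6 [ 1.06  0.05  1.61  0.    1.48 -0.12]
to go cm [ 40.3  -68.38  -7.41]
rot [ 0.001 -0.     0.391]
rot [-0.000e+00 -1.000e-03 -2.751e+00]
```

Emit:
carry_out(
  moves=[0, 0, 0.027, 1.0, -2.0, 0, 8.5, 0, 0, 0.027, 2.7, -4.5, 0, 8.5, 0, 0, 0.027, 2.7, -4.5, 0, 8.5, 0, 0, 0.027, 2.7, -4.5, 0, 8.5, 0, 0, 0.027, 2.7, -4.5, 0, 8.5, 0, 0, 0.027, 2.7, -4.5, 0, 8.5, 0, 0, 0.027, 2.7, -4.5, 0, 8.5, 0, 0, 0.027, 2.7, -4.5, 0, 8.5, 0, 0, 0.027, 2.7, -4.5, 0, 8.5, 0, 0, 0.027, 2.7, -4.5, 0, 8.5, 0, 0, 0.027, 2.7, -4.5, 0, 8.5, 0, 0, 0.027, 2.7, -4.5, 0, 8.5, 0, 0, 0.027, 2.7, -4.5, 0, 8.5, 0, 0, 0.027, 2.7, -4.5, 0, 8.5, 0, 0, 0.032, 2.7, -4.5, 0, 8.5, 0, 0, 0, 1.0, -2.5, 0, 8.5, 0, 0, 0, 0.5, -0.9, -3, 8.5, 0, 0, 0, 0, 0, -3, 8.5, 0, 0, 0, 0, 0, -1.4, 8.5, 0, 0, 0, 0, 0, 0, 8.5],
)

```text
time: 2.75
tool_pos: [0.6406, -0.1056, 0.3295]
tool_rot: [0.496, -0.494, -0.504, 0.505]
contact_force: [-1.0, 0.2, 0.4]
gripper_width: 0.994
```

```bash
python3 st.py 641 -106.5 257
```

```text
t 2.75 tcp mm [ 640.6 -105.6  329.5] toolx [-0.02   1.     0.001] y [-2.4e-03  8.0e-04 -1.0e+00] F [-1.   0.2  0.4] w 0.994 q6 [-0.28  0.16  1.62  0.    1.36 -1.87]
to go cm [ 0.04 -0.09 -7.25]
rot [-0.001 -0.002 -0.02 ]
rot [ 4.000e-03 -1.000e-03  3.122e+00]
```

Emit:
carry_out(
  moves=[0, 0, 0, 0, 0, -2, 8.5, 0, 0, 0, 0, 0, -3, 8.5, 0, 0, 0, 0, 0, -1.6, 8.5, 0, 0, 0, 0, 0, -0.6, 8.5, 0, 0, 0, 0, 0, 0, 2, 0, 0, 0, 0, 0, 0, 2, 0, 0, 0, 0, 0, 0, 2, 0, 0, 0, 0, 0, 0, 2, 0, 0, 0, 0, 0, 0, 2, 0, 0, 0, 0, 0, 0, 2],
)

```text
time: 4.0
tool_pos: [0.6417, -0.1061, 0.2602]
tool_rot: [-0.494, 0.496, 0.505, -0.504]
contact_force: [-0.8, 0.9, 5.4]
gripper_width: 0.456
```

```bash
python3 - <<'E'
from st import *
from m import *
show()
f=grab('side','s1'); tops(f,cloud(f),.128,.137,(.2,.9,-.3,.4))
E
```

```text
t 4.0 tcp mm [ 641.7 -106.1  260.2] toolx [-0.019  1.    -0.   ] y [ 2.5e-03 -3.0e-04 -1.0e+00] F [-0.8  0.9  5.4] w 0.456 q6 [-0.28  0.23  1.66  0.    1.24 -1.87]
rot [ 0.     0.002 -0.019]
rot [-4.000e-03  1.000e-03  3.122e+00]
px(293,179) z133.3 235 c [611.5  48.2] size [42.6 42.9] ang 89.9
px(267,210) z133.5 387 c [543.2 -42.4] size [60.1 33. ] ang 2.1
px(326,222) z133.6 181 c [ 626.8 -107. ] size [66.9 15.3] ang 86.4
```

View pics/s1.png

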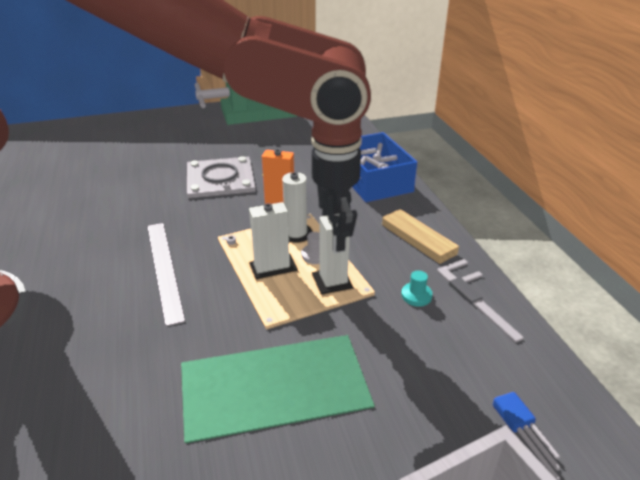

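Emit:
carry_out(
  moves=[0, 0, 0, 0, 0, 0.8, 2, 0, 0, 0, 0, 0, 1.8, 2, 0, 0, 0, 0, 0, 2.2, 2, 0, 0, 0, -1.2, -1, 0.2, 2, 0, 0, 0, -2.3, -1.9, 0, 2, 0, 0, 0, -2.3, -1.9, 0, 2, 0, 0, 0, -2.3, -1.9, 0, 2, 0, 0, 0, -2.3, -1.9, 0, 2, 0, 0, 0, -2.3, -1.9, 0, 2, 0, 0, 0, -2.3, -1.9, 0, 2, 0, 0, 0, -2.3, -1.9, 0, 2, 0, 0, 0, -2.3, -1.9, 0, 2, 0, 0, 0, -2.3, -1.9, 0, 2, 0, 0, 0, -1.1, -0.8, 0, 2, 0, 0, 0, 0, 0, 0, 2],
)

```text
time: 5.92
tool_pos: [0.4102, -0.2954, 0.3086]
tool_rot: [-0.496, 0.496, 0.504, -0.504]
contact_force: [0.4, -0.6, -6.8]
gripper_width: 0.461
```

```bash
python3 - <<'E'
from st import *
from m import *
show([412,-294,250])
f=grab('side','s2'); W=cloud(f)
F=f
print('obj bottom/z range near core', np.nanmin(W[(abs(W[...,0]-.412)<.03)&(abs(W[...,1]+.294)<.03)&(W[...,2]>.02)][:,2]))
E
```

```text
t 5.92 tcp mm [ 410.2 -295.4  308.6] toolx [-0.017  1.     0.   ] y [ 2.e-04  2.e-04 -1.e+00] F [ 0.4 -0.6 -6.8] w 0.461 q6 [-0.77 -0.16  1.98  0.    1.32 -2.36]
to go cm [ 0.18  0.14 -5.86]
rot [-0.     0.    -0.017]
rot [-0.    -0.     3.124]
obj bottom/z range near core 0.061685449922330424
```

View pics/s2.png

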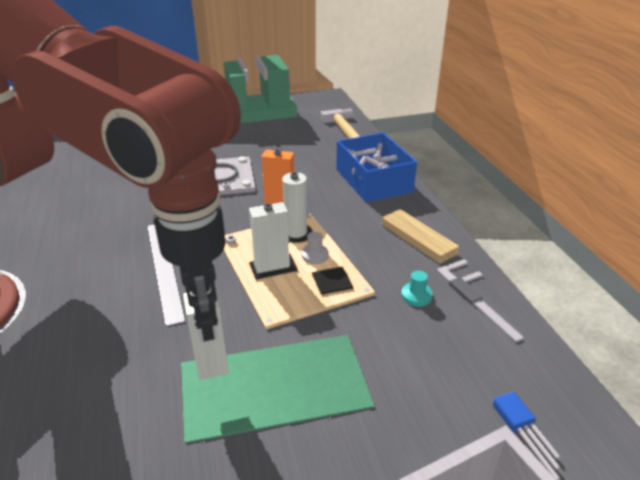

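Emit:
carry_out(
  moves=[0, 0, 0, 0.1, 0.1, -1.5, 2, 0, 0, 0, 0, 0, -2, 2, 0, 0, 0, 0, 0, -1.2, 2, 0, 0, 0, 0, 0, -0.7, 2, 0, 0, 0, 0, 0, -0.4, 2, 0, 0, 0, 0, 0, 0, 2, 0, 0, 0, 0, 0, 0, 2],
)

```text
time: 6.85
tool_pos: [0.4123, -0.2944, 0.2513]
tool_rot: [0.495, -0.496, -0.505, 0.505]
contact_force: [0.1, -0.1, -5.7]
gripper_width: 0.464
```

```bash
python3 - <<'E'
from st import *
from m import *
show()
f=grab('side','s3'); W=cloud(f)
cv2.imwrite('pics/s3c.png',cv2.resize(f['img'][230:450,120:400],None,fx=2.5,fy=2.5)[:,:,::-1])
E
```

```text
t 6.85 tcp mm [ 412.3 -294.4  251.3] toolx [-0.019  1.    -0.001] y [ 9.e-04 -8.e-04 -1.e+00] F [ 0.1 -0.1 -5.7] w 0.464 q6 [-0.77 -0.08  2.02 -0.    1.21 -2.36]
rot [ 0.001  0.001 -0.019]
rot [-1.000e-03  1.000e-03  3.122e+00]
```

View pics/s3c.png

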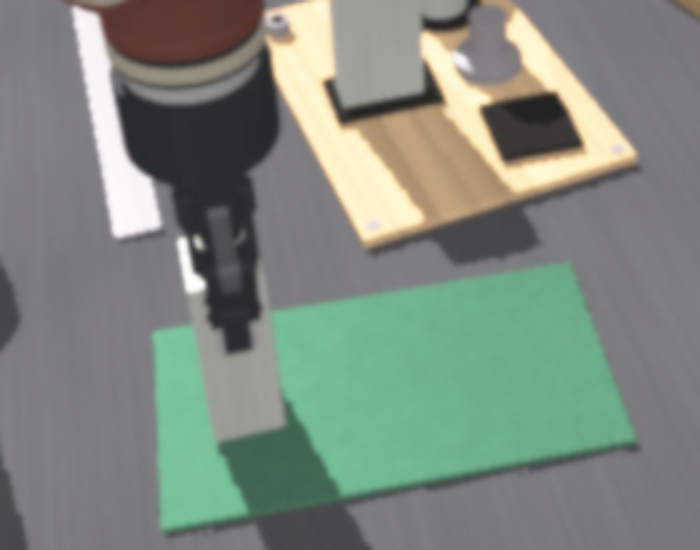

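```bash
python3 - <<'E'
from h import *
f=grab('side')
def c(p): u,v=proj(f,p); return round((u-120)*2.5),round((v-230)*2.5)
for x,y in((.392,-.314),(.432,-.314),(.392,-.274)):
  print([c((x,y,z)) for z in(.004,.007,.124)])
W=cloud(f); m=(abs(W[...,0]-.412)<.035)&(abs(W[...,1]+.294)<.035)&(W[...,2]>.012)&(W[...,2]<.07)&(W[...,1]<-.305)
P=W[m]; print(len(P),P.min(0),P.max(0))
A=np.c_[P[:,2],P[:,0],np.ones(len(P))]; print('dy/dz',np.linalg.lstsq(A,P[:,1],rcond=None)[0])
for lo in(.012,.03,.05):
  Q=P[(P[:,2]>lo)&(P[:,2]<lo+.018)]; print(lo,np.percentile(Q[:,0],[2,98]))
E
```

```text
[(214, 442), (213, 439), (186, 291)]
[(286, 426), (285, 422), (265, 275)]
[(206, 387), (205, 383), (178, 236)]
849 [ 0.39133436 -0.31674441  0.01200965] [ 0.43132603 -0.31049     0.06991466]
dy/dz [-0.00157066  0.02085033 -0.32262517]
0.012 [0.39235129 0.43016422]
0.03 [0.39203739 0.43025352]
0.05 [0.39213809 0.43041027]
```

Emit:
carry_out(
  moves=[0, 0, 0, 0, 0, -0.15, 2, 0, 0, 0, 0, 0, 0, 5, 0, 0, 0, 0, 0, 0, 8.5, 0, 0, 0, 0, 0, 0, 8.5, 0, 0, 0, 0, 0, 0, 8.5, 0, 0, 0, 0, 0, 2, 8.5, 0, 0, 0, 0, 0, 4, 8.5, 0, 0, 0, 0.7, 1.4, 2.5, 8.5, 0, 0, 0, 1.5, 2.9, 0, 8.5, 0, 0, 0, 1.5, 2.9, 0, 8.5, 0, 0, 0, 1.5, 2.9, 0, 8.5, 0, 0, 0, 1.5, 2.9, 0, 8.5, 0, 0, 0, 1.5, 2.9, 0, 8.5, 0, 0, 0, 1.5, 2.9, 0, 8.5, 0, 0, 0, 1.5, 2.9, 0, 8.5, 0, 0, 0, 1.5, 2.9, 0, 8.5, 0, 0, 0, 0.5, 0.6, 0, 8.5, 0, 0, 0, 0, 0, 0, 8.5, 0, 0, 0, 0, 0, 0, 8.5],
)

```text
time: 9.32
tool_pos: [0.5438, -0.0429, 0.3341]
tool_rot: [0.495, -0.495, -0.504, 0.505]
contact_force: [-0.2, -0.2, 0.6]
gripper_width: 0.995
```

```bash
python3 - <<'E'
from st import *
from m import *
show([544,-42,257])
for n in('side','top'):
    f=grab(n,n+'4'); W=cloud(f); print(n); tops(f,W,.118,.137,(.2,.9,-.4,.4))
E
```

```text
t 9.32 tcp mm [543.8 -42.9 334.1] toolx [-0.018  1.    -0.   ] y [-4.e-04 -3.e-04 -1.e+00] F [-0.2 -0.2  0.6] w 0.995 q6 [-0.22 -0.08  1.87 -0.    1.36 -1.8 ]
to go cm [ 0.02  0.09 -7.71]
rot [ 0.    -0.    -0.018]
rot [1.000e-03 0.000e+00 3.123e+00]
side
px(286,154) z119.5 70 c [625.9 170.2] size [34.  21.3] ang 66.9
px(294,182) z132.3 329 c [612.   48.1] size [43.4 41. ] ang 76.6
px(267,213) z132.3 565 c [543.3 -42.1] size [60.2 34.4] ang 2.8
px(207,334) z123.8 772 c [ 411.2 -295.1] size [39.9 43.3] ang 1.3
top
px(235,224) z120.9 385 c [609.4 177.7] size [29.9 59.7] ang 61.1
px(294,227) z133.9 204 c [612.1  57.7] size [42.1 28.8] ang 0.2
px(340,276) z134.2 133 c [524.4 -42.1] size [19.8 29.2] ang 2.5
px(466,347) z124.8 456 c [ 412. -294.] size [40.1 39.6] ang 2.1
```

View pics/side4.png

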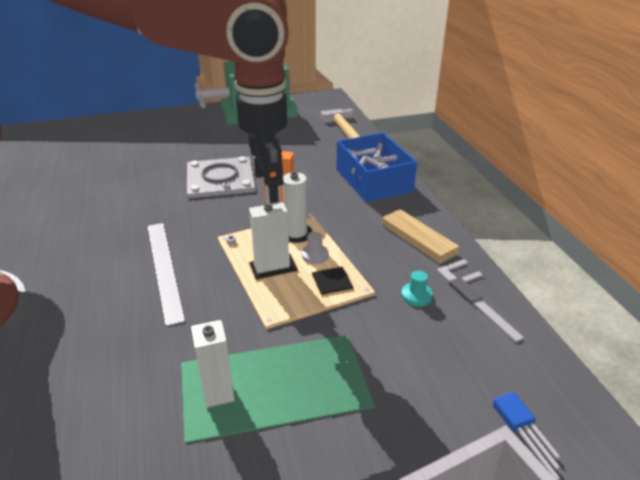

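Emit:
carry_out(
  moves=[0, 0, 0, 0, 0.1, -2, 8.5, 0, 0, 0, 0, 0, -3, 8.5, 0, 0, 0, 0, 0, -2, 8.5, 0, 0, 0, 0, 0, -0.6, 8.5, 0, 0, 0, 0, 0, 0, 1, 0, 0, 0, 0, 0, 0, 1, 0, 0, 0, 0, 0, 0, 1, 0, 0, 0, 0, 0, 0, 1, 0, 0, 0, 0, 0, 0, 1, 0, 0, 0, 0, 0, 0, 1, 0, 0, 0, 0, 0, 0, 1, 0, 0, 0, 0, 0, 0.8, 1, 0, 0, 0, 0, 0, 1.8, 1, 0, 0, 0, 0, 0, 2.4, 1, 0, 0, 0, 0, 0, 0, 1],
)

```text
time: 11.3
tool_pos: [0.5448, -0.0412, 0.3107]
tool_rot: [-0.494, 0.497, 0.506, -0.504]
contact_force: [0.6, 0.2, -5.8]
gripper_width: 0.344
```

Emit:
carry_out(
  moves=[0, 0, 0, -0.3, -1.3, 0, 1, 0, 0, 0, -0.5, -2.6, 0, 1, 0, 0, 0, -0.5, -2.6, 0, 1, 0, 0, 0, -0.5, -2.6, 0, 1, 0, 0, 0, -0.5, -2.6, 0, 1, 0, 0, 0, -0.5, -2.6, 0, 1, 0, 0, 0, -0.5, -2.6, 0, 1, 0, 0, 0, -0.5, -2.6, 0, 1, 0, 0, 0, -0.5, -2.6, 0, 1, 0, 0, 0, -0.5, -2.6, 0, 1, 0, 0, 0, -0.4, -0.9, 0, 1, 0, 0, 0, 0, 0, 0, 1, 0, 0, 0, 0, 0, 0, 1],
)

```text
time: 12.92
tool_pos: [0.492, -0.2965, 0.3076]
tool_rot: [-0.496, 0.495, 0.505, -0.505]
contact_force: [0.2, -0.8, -5.6]
gripper_width: 0.344
```

```bash
cat > low.py <<'E'
from st import *
from m import *
# bottom of the held core: first height where points stand at its xy, from the side view
s=manip.state(); show(); x,y=s['tool_pos'][:2]
f=grab('side','l%d'%(s['time']*100)); W=cloud(f); m=(abs(W[...,0]-x)<.04)&(abs(W[...,1]-y)<.03)&(W[...,2]>.02)&(W[...,2]<.11)
P=W[m]; print(len(P),'min z mm',np.percentile(P[:,2],[0,1,3])*1000,'x',np.percentile(P[:,0],[1,99]))
E
python3 low.py; ls pics
```

```text
t 12.93 tcp mm [ 492.  -296.5  307.6] toolx [-0.02   1.     0.001] y [-8.0e-04  1.2e-03 -1.0e+00] F [ 0.2 -0.8 -5.6] w 0.344 q6 [-0.67  0.01  1.82  0.    1.31 -2.26]
rot [-0.001 -0.001 -0.02 ]
rot [ 1.000e-03 -2.000e-03  3.122e+00]
1145 min z mm [60.76926249 62.84964471 63.89547962] x [0.46023517 0.51983919]
crop0.png
l1292.png
s1.png
s2.png
s3.png
s3c.png
side0.png
side4.png
top0.png
top4.png
wrist0.png
```

Emit:
carry_out(
  moves=[0, 0, 0, 0, -0.1, -1.5, 1, 0, 0, 0, 0, 0, -2, 1, 0, 0, 0, 0, 0, -1.2, 1, 0, 0, 0, 0, 0, -0.7, 1, 0, 0, 0, 0, 0, -0.35, 1, 0, 0, 0, 0, 0, 0, 1, 0, 0, 0, 0, 0, 0, 5, 0, 0, 0, 0, 0, 0, 8.5, 0, 0, 0, 0, 0, 0, 8.5, 0, 0, 0, 0, 0, 0, 8.5, 0, 0, 0, 0, 0, 2, 8.5, 0, 0, 0, 0, 0, 4, 8.5, 0, 0, 0, 0, 0, 2.5, 8.5, 0, 0, 0, 0, 0, 0, 8.5],
)

```text
time: 14.72
tool_pos: [0.4929, -0.2987, 0.3401]
tool_rot: [-0.493, 0.498, 0.505, -0.505]
contact_force: [0.7, -0.3, -0.1]
gripper_width: 0.995
```

Emit:
carry_out(
  moves=[0, 0, 0, 0.5, 1.6, 0, 8.5, 0, 0, 0, 1, 2.9, 0, 8.5, 0, 0, 0, 1, 2.9, 0, 8.5, 0, 0, 0, 1, 2.9, 0, 8.5, 0, 0, 0, 1, 2.9, 0, 8.5, 0, 0, 0, 1, 2.9, 0, 8.5, 0, 0, 0, 1, 2.9, 0, 8.5, 0, 0, 0, 1, 2.9, 0, 8.5, 0, 0, 0, 1, 2.9, 0, 8.5, 0, 0, 0, 1, 2.9, 0, 8.5, 0, 0, 0, 1, 2.9, 0, 8.5, 0, 0, 0, 1, 2.9, 0, 8.5, 0, 0, 0, 0.5, 1.2, 0, 8.5, 0, 0, 0, 0, 0, 0, 8.5],
)

```text
time: 16.48
tool_pos: [0.6118, 0.0497, 0.3345]
tool_rot: [0.495, -0.494, -0.505, 0.506]
contact_force: [0.6, -0.6, 0.5]
gripper_width: 0.993
```

```bash
python3 - <<'E'
from st import *
from m import *
show([612,49.5,257])
for n in('side','top'):
    f=grab(n,n+'5'); W=cloud(f); print(n); tops(f,W,.118,.137,(.2,.9,-.4,.4))
E
```

```text
t 16.48 tcp mm [611.8  49.7 334.5] toolx [-0.021  1.    -0.   ] y [-2.1e-03 -2.0e-04 -1.0e+00] F [ 0.6 -0.6  0.5] w 0.993 q6 [-0.04  0.08  1.7  -0.    1.36 -1.63]
to go cm [ 0.02 -0.02 -7.75]
rot [ 0.    -0.002 -0.021]
rot [3.000e-03 0.000e+00 3.121e+00]
side
px(277,154) z120.0 231 c [608.4 177.4] size [36.9 60.9] ang 64.7
px(293,182) z132.3 339 c [611.   47.7] size [42.5 42.6] ang 75.1
px(268,324) z123.7 851 c [ 490.8 -298.9] size [60. 33.] ang 1.6
px(207,334) z123.8 772 c [ 411.1 -295.4] size [39.9 43.4] ang 1.7
top
px(227,228) z120.9 87 c [603.3 188.6] size [17.2 38.1] ang 63.4
px(298,232) z133.7 181 c [603.3  47.9] size [25.2 42.5] ang 14.7
px(470,305) z124.9 499 c [ 491.7 -297.9] size [60.  29.8] ang 2.2
px(466,347) z125.0 454 c [ 412.  -293.8] size [40.  39.6] ang 1.7
```

Emit:
carry_out(
  moves=[0, 0, 0, 0, 0, -2, 8.5, 0, 0, 0, 0, 0, -3, 8.5, 0, 0, 0, 0, 0, -2, 8.5, 0, 0, 0, 0, 0, -0.6, 8.5, 0, 0, 0, 0, 0, 0, 2, 0, 0, 0, 0, 0, 0, 2, 0, 0, 0, 0, 0, 0, 2, 0, 0, 0, 0, 0, 0, 2, 0, 0, 0, 0, 0, 0, 2, 0, 0, 0, 0, 0, 0, 2, 0, 0, 0, 0, 0, 0.8, 2, 0, 0, 0, 0, 0, 1.8, 2, 0, 0, 0, 0, 0, 2.4, 2, 0, 0, 0, 0, 0, 1, 2, 0, 0, 0, 0, 0, 0, 2],
)

```text
time: 18.45
tool_pos: [0.6122, 0.0488, 0.3207]
tool_rot: [-0.495, 0.496, 0.505, -0.504]
contact_force: [0.7, 0.1, -5.8]
gripper_width: 0.505
```

Emit:
carry_out(
  moves=[0, 0, 0, -0.1, -1.4, 0, 2, 0, 0, 0, -0.3, -2.8, 0, 2, 0, 0, 0, -0.3, -2.8, 0, 2, 0, 0, 0, -0.3, -2.8, 0, 2, 0, 0, 0, -0.3, -2.8, 0, 2, 0, 0, 0, -0.3, -2.8, 0, 2, 0, 0, 0, -0.4, -2.8, 0, 2, 0, 0, 0, -0.4, -2.8, 0, 2, 0, 0, 0, -0.4, -2.8, 0, 2, 0, 0, 0, -0.3, -2.8, 0, 2, 0, 0, 0, -0.3, -2.8, 0, 2, 0, 0, 0, -0.3, -2.8, 0, 2, 0, 0, 0, -0.3, -2.8, 0, 2, 0, 0, 0, 0, -0.2, 0, 2, 0, 0, 0, 0, 0, 0, 2],
)

```text
time: 20.32
tool_pos: [0.5715, -0.3034, 0.3185]
tool_rot: [0.496, -0.495, -0.505, 0.505]
contact_force: [-0.8, 0.6, -4.9]
gripper_width: 0.499
```

```bash
python3 low.py
```

```text
t 20.32 tcp mm [ 571.5 -303.4  318.5] toolx [-0.018  1.     0.002] y [-0.0017  0.0015 -1.    ] F [-0.8  0.6 -4.9] w 0.499 q6 [-0.6   0.17  1.63  0.    1.34 -2.19]
rot [-0.002 -0.002 -0.018]
rot [ 3.000e-03 -2.000e-03  3.123e+00]
604 min z mm [69.7032019  71.54761839 72.71980054] x [0.54828433 0.58872004]
```

Emit:
carry_out(
  moves=[0, 0, 0, 0, 0.1, -2, 2, 0, 0, 0, 0, 0, -2.3, 2, 0, 0, 0, 0, 0, -1.4, 2, 0, 0, 0, 0, 0, -0.7, 2, 0, 0, 0, 0, 0, -0.4, 2, 0, 0, 0, 0, 0, 0, 2, 0, 0, 0, 0, 0, 0, 5, 0, 0, 0, 0, 0, 0, 8.5, 0, 0, 0, 0, 0, 0, 8.5, 0, 0, 0, 0, 0, 0, 8.5, 0, 0, 0, 0, 0, 2, 8.5, 0, 0, 0, 0, 0, 4, 8.5, 0, 0, 0, 0, 0, 2.5, 8.5, 0, 0, 0, 0.3, 1.6, 0, 8.5, 0, 0, 0, 0.6, 3, 0, 8.5, 0, 0, 0, 0.6, 3, 0, 8.5, 0, 0, 0, 0.6, 3, 0, 8.5, 0, 0, 0, 0.6, 3, 0, 8.5, 0, 0, 0, 0.6, 1.5, 0, 8.5, 0, 0, 0, 0, 0, 0, 8.5],
)

```text
time: 22.88
tool_pos: [0.6052, -0.15, 0.336]
tool_rot: [0.495, -0.494, -0.505, 0.505]
contact_force: [0.1, -0.4, 0.2]
gripper_width: 0.996
```

```bash
python3 - <<'E'
from st import *
from m import *
show([630,-29,199])
for n in('side','top'):
    f=grab(n,n+'6'); W=cloud(f); print(n); tops(f,W,.118,.13,(.2,.9,-.4,.1)); print('plug'); tops(f,W,.047,.06,(.55,.7,-.09,.03))
    img=f['img'].astype(int).sum(2); 
    m=((img<130)&(W[...,2]>.009)&(W[...,2]<.02)&(W[...,0]>.47)&(W[...,0]<.71)&(W[...,1]>-.2)&(W[...,1]<.12)).astype(np.uint8)
    k,l,s,c=cv2.connectedComponentsWithStats(m)
    for i in range(1,k):
        if s[i,4]>150: rect(W[l==i],'seat z%.1f'%(1000*np.median(W[l==i][:,2])))
E
```

```text
t 22.88 tcp mm [ 605.2 -150.   336. ] toolx [-0.021  1.     0.   ] y [-1.e-03  1.e-04 -1.e+00] F [ 0.1 -0.4  0.2] w 0.996 q6 [-0.36  0.1   1.68 -0.    1.36 -1.95]
to go cm [  2.48  12.1  -13.7 ]
rot [-0.    -0.001 -0.021]
rot [ 2.00e-03 -0.00e+00  3.12e+00]
side
px(327,315) z123.5 572 c [ 571.  -302.9] size [43.9 43.1] ang 79.9
px(268,325) z123.6 769 c [ 491.  -298.8] size [60.2 33.8] ang 1.1
px(208,335) z123.6 680 c [ 411.2 -294.7] size [39.8 42.9] ang 1.3
plug
px(314,236) z53.1 149 c [628.9 -30.5] size [28.8 26.9] ang 57.6
top
px(473,265) z124.5 340 c [ 571.9 -301.9] size [42.6 42.5] ang 59.6
px(470,305) z124.5 446 c [ 491.9 -298. ] size [60.1 30.2] ang 1.4
px(466,347) z124.7 406 c [ 412.1 -293.9] size [39.9 39.3] ang 0.7
plug
px(337,231) z54.5 133 c [629.9 -29.3] size [27.6 25.7] ang 5.1
```

View pics/side6.png

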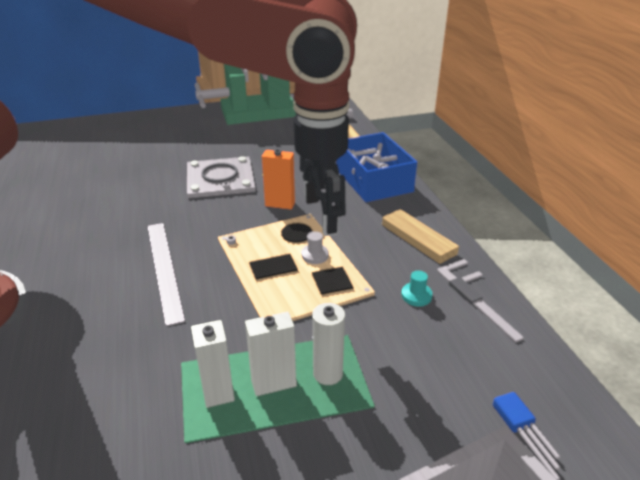

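View pics/top6.png

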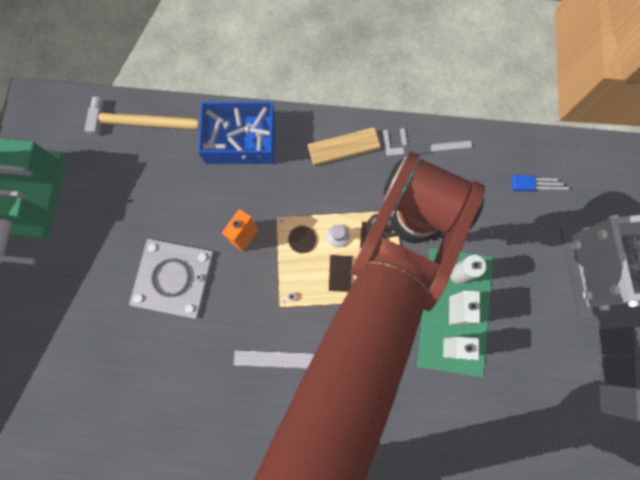

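All three cores stand on the plate, and the plug is free at top px (337,231) and side px (314,236). Next I fetch it.

Emit:
carry_out(
  moves=[0, 0, 0, 0.4, 2, 0, 8.5, 0, 0, 0, 0.6, 3, 0, 8.5, 0, 0, 0, 0.6, 3, 0, 8.5, 0, 0, 0, 0.5, 2.6, -2, 8.5, 0, 0, 0, 0.4, 1.4, -3, 8.5, 0, 0, 0, 0, 0, -3, 8.5, 0, 0, 0, 0, 0, -3, 8.5, 0, 0, 0, 0, 0, -2, 8.5, 0, 0, 0, 0, 0, -0.7, 8.5, 0, 0, 0, 0, 0, 0, 8.5],
)

```text
time: 24.22
tool_pos: [0.6303, -0.0312, 0.1999]
tool_rot: [-0.495, 0.495, 0.505, -0.505]
contact_force: [0.1, -0.0, 0.8]
gripper_width: 0.998
```

```bash
python3 - <<'E'
from st import *
show([629.7,-29.5,199])
f=grab('side','s7')
cv2.imwrite('pics/s7c.png',cv2.resize(f['img'][130:300,220:420],None,fx=3,fy=3)[:,:,::-1])
E
```

```text
t 24.23 tcp mm [630.3 -31.2 199.9] toolx [-0.019  1.     0.   ] y [ 2.e-04  0.e+00 -1.e+00] F [ 0.1 -0.   0.8] w 0.998 q6 [-0.17  0.27  1.74  0.    1.14 -1.76]
to go cm [-0.06  0.17 -0.09]
rot [-0.     0.    -0.019]
rot [-0.    -0.     3.123]
```

View pics/s7c.png

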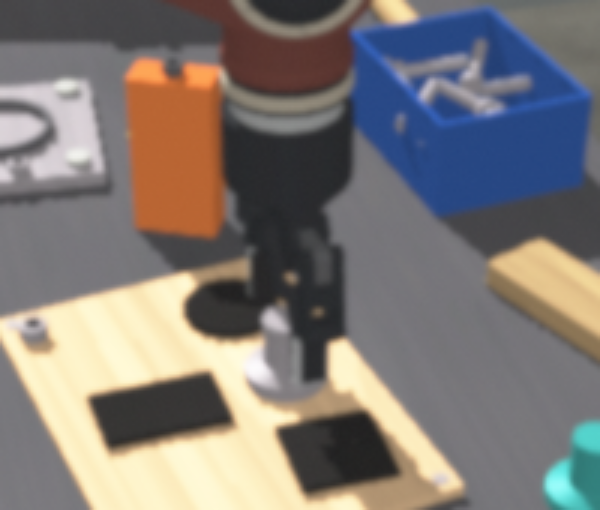

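Emit:
carry_out(
  moves=[0, 0, 0, 0, 0.1, 0, 4, 0, 0, 0, 0, 0, 0, 1, 0, 0, 0, 0, 0, 0, 1, 0, 0, 0, 0, 0, 0, 1, 0, 0, 0, 0, 0, 0, 1, 0, 0, 0, 0, 0, 0, 1, 0, 0, 0, 0, 0, 0, 1, 0, 0, 0, 0, 0, 1, 1, 0, 0, 0, 0, 0, 2.5, 1, 0, 0, 0, 0, 0, 3, 1, 0, 0, 0, 0, 0, 1.5, 1, 0, 0, 0, 0, 0, 0, 1],
)

```text
time: 25.78
tool_pos: [0.6302, -0.0302, 0.2804]
tool_rot: [-0.495, 0.496, 0.505, -0.504]
contact_force: [0.1, -0.1, -3.6]
gripper_width: 0.299
```

Emit:
carry_out(
  moves=[0, 0, 0, -1.5, 0.5, 0, 1, 0, 0, 0, -2.5, 1.5, 0, 1, 0, 0, 0, -2.5, 1.5, 0, 1, 0, 0, 0, -2.5, 2, 0, 1, 0, 0, 0, -2.5, 2, 0, 1, 0, 0, 0, -1.5, 2.5, 0, 1, 0, 0, 0, 0, 3, 0, 1, 0, 0, 0, 0, 3, 0, 1, 0, 0, 0, 0, 3, 0, 1, 0, 0, 0, 0, 3, 0, 1, 0, 0, 0, 0, 3, 0, 1, 0, 0, 0, 0, 3, 0, 1, 0, 0, 0, 0, 3, 0, 1, 0, 0, 0, 0, 3, 0, 1, 0, 0, 0, 0, 1.4, 0, 1, 0, 0, 0, 0, 0, 0, 1, 0, 0, 0, 0, 0, 0, 1],
)

```text
time: 27.9
tool_pos: [0.5, 0.3231, 0.2791]
tool_rot: [0.495, -0.495, -0.504, 0.505]
contact_force: [-1.2, 0.1, -2.7]
gripper_width: 0.302
```

```bash
python3 - <<'E'
from st import *
from m import *
show([500,324,203])
for n in('side','top'):
    f=grab(n,n+'8'); W=cloud(f); print(n); tops(f,W,.0165,.026,(.43,.58,.25,.4)); 
    m=(abs(W[...,0]-.5)<.05)&(abs(W[...,1]-.324)<.05)&(W[...,2]>.05)&(W[...,2]<.15); print(np.percentile(W[m][:,2],[0,2]) if m.sum() else None)
f=grab('side'); cv2.imwrite('pics/s8c.png',cv2.resize(f['img'][60:230,140:340],None,fx=3,fy=3)[:,:,::-1])
E
```

```text
t 27.9 tcp mm [500.  323.1 279.1] toolx [-0.019  1.    -0.001] y [-0.001  -0.0011 -1.    ] F [-1.2  0.1 -2.7] w 0.302 q6 [ 0.45  0.09  1.79 -0.    1.26 -1.14]
to go cm [ 0.    0.09 -7.61]
rot [ 0.001 -0.001 -0.019]
rot [2.000e-03 2.000e-03 3.123e+00]
side
px(218,171) z18.9 199 c [498.7 325.3] size [83.  86.2] ang 49.8
[0.08566765 0.08768609]
top
px(175,280) z19.8 201 c [499.1 316.2] size [64.7 82.1] ang 81.0
px(198,276) z20.6 45 c [506.3 263.2] size [14.6 16.6] ang 22.6
[0.08443591 0.08867153]
```

View pics/s8c.png

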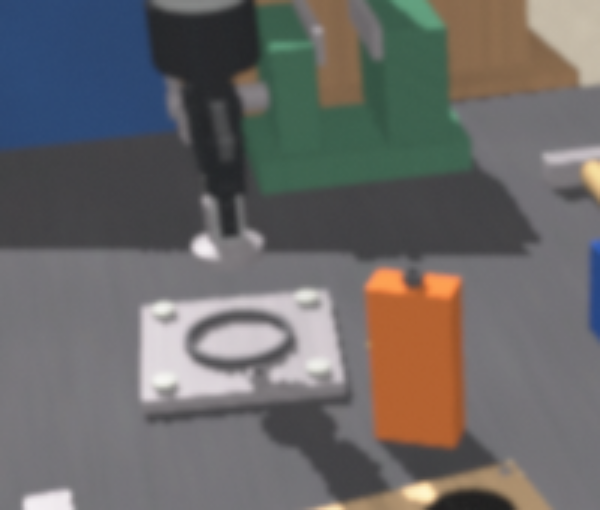

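Emit:
carry_out(
  moves=[0, 0, 0, 0, 0.1, -2, 1, 0, 0, 0, 0, 0, -2.5, 1, 0, 0, 0, 0, 0, -1.5, 1, 0, 0, 0, 0, 0, -0.8, 1, 0, 0, 0, 0, 0, -0.5, 1, 0, 0, 0, 0, 0, -0.2, 1, 0, 0, 0, 0, 0, 0, 1],
)

```text
time: 28.92
tool_pos: [0.5003, 0.325, 0.2053]
tool_rot: [-0.495, 0.495, 0.505, -0.504]
contact_force: [-0.8, -0.3, -3.6]
gripper_width: 0.295
```

```bash
python3 - <<'E'
from st import *
show([500,324.5,204])
f=grab('side'); cv2.imwrite('pics/s9c.png',cv2.resize(f['img'][80:230,150:330],None,fx=4,fy=4)[:,:,::-1])
W=cloud(f); m=(abs(W[...,0]-.5)<.03)&(abs(W[...,1]-.324)<.03)&(W[...,2]>.014)&(W[...,2]<.035); print(np.round(np.histogram(W[m][:,2],10)[1]*1000,1),np.histogram(W[m][:,2],10)[0])
E
```

```text
t 28.93 tcp mm [500.3 325.  205.3] toolx [-0.019  1.     0.   ] y [ 1.e-03  5.e-04 -1.e+00] F [-0.8 -0.3 -3.6] w 0.295 q6 [ 0.45  0.19  1.82 -0.    1.13 -1.14]
to go cm [-0.03 -0.05 -0.13]
rot [-0.     0.001 -0.019]
rot [-2.000e-03 -1.000e-03  3.122e+00]
[14.  16.1 18.2 20.3 22.4 24.4 26.5 28.6 30.7 32.7 34.8] [20 24 31 38 51 44 15  6  3 13]
```

View pics/s9c.png

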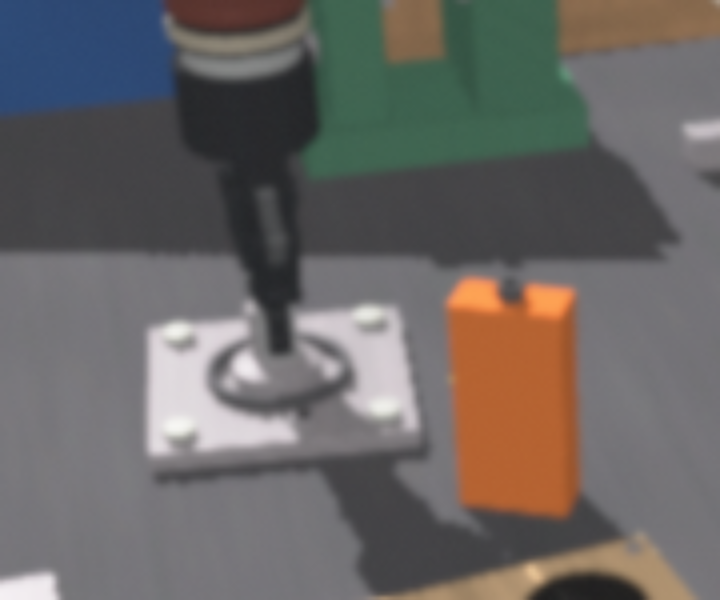

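Emit:
carry_out(
  moves=[0, 0, 0, 0, 0, -0.15, 1, 0, 0, 0, 0, 0, -0.1, 1, 0, 0, 0, 0, 0, 0, 1, 0, 0, 0, 0, 0, 0, 4, 0, 0, 0, 0, 0, 0, 6, 0, 0, 0, 0, 0, 0, 8.5, 0, 0, 0, 0, 0, 0, 8.5, 0, 0, 0, 0, 0, 2, 8.5, 0, 0, 0, 0, 0, 4, 8.5, 0, 0, 0, 0, 0, 5, 8.5, 0, 0, 0, 0, -2, 3, 8.5, 0, 0, 0, 0, -5, 0, 8.5, 0, 0, 0, 0, -5, 0, 8.5, 0, 0, 0, 0, -5, 0, 8.5, 0, 0, 0, 0, 0, 0, 8.5],
)

```text
time: 30.85
tool_pos: [0.5002, 0.1524, 0.3439]
tool_rot: [-0.496, 0.497, 0.504, -0.503]
contact_force: [0.1, 0.8, -0.7]
gripper_width: 0.995
```

```bash
python3 - <<'E'
from st import *
from m import *
show([571.5,-302,335])
for n in('side','top'):
    f=grab(n,n+'9'); W=cloud(f); print(n); tops(f,W,.118,.13,(.2,.9,-.4,-.2)); 
    print('plug');tops(f,W,.052,.063,(.43,.58,.25,.4));print('ring');tops(f,W,.0165,.026,(.43,.58,.25,.4))
    img=f['img'].max(2)
    m=((img<60)&(W[...,2]>.004)&(W[...,2]<.022)&(W[...,0]>.47)&(W[...,0]<.71)&(W[...,1]>-.2)&(W[...,1]<.12)).astype(np.uint8)
    k,l,s,c=cv2.connectedComponentsWithStats(m)
    for i in range(1,k):
        if s[i,4]>150: rect(W[l==i],'seat %s z%.1f'%(c[i].round(),1000*np.median(W[l==i][:,2])))
E
```

```text
t 30.85 tcp mm [500.2 152.4 343.9] toolx [-0.015  1.    -0.   ] y [ 2.3e-03 -1.0e-04 -1.0e+00] F [ 0.1  0.8 -0.7] w 0.995 q6 [ 0.15 -0.15  1.91 -0.    1.38 -1.43]
to go cm [  7.13 -45.44  -0.89]
rot [ 0.     0.002 -0.015]
rot [-0.004  0.     3.127]
side
px(327,315) z123.5 580 c [ 571.2 -302.7] size [44.8 43. ] ang 74.7
px(268,325) z123.6 777 c [ 490.9 -299.1] size [59.9 33.3] ang 1.9
px(208,335) z123.6 683 c [ 411.1 -295.1] size [39.8 43.3] ang 1.5
plug
px(217,156) z57.1 83 c [500.2 324.8] size [27.2 30.6] ang 6.6
ring
px(218,172) z20.3 332 c [499.8 322. ] size [81.5 82.2] ang 5.6
seat [297. 232.] z13.8 390 c [613.5  46.3] size [57.4 53.2] ang 74.6
seat [273. 266.] z13.8 617 c [546.1 -44.7] size [72.2 47.9] ang 3.0
seat [332. 281.] z13.6 597 c [ 636.7 -112.4] size [53.2 55.2] ang 1.1
top
px(473,265) z124.6 342 c [ 572.4 -301.6] size [42.6 43.2] ang 59.0
px(470,306) z124.7 447 c [ 491.8 -297.9] size [60.4 30.3] ang 1.6
px(466,347) z124.4 396 c [ 412.2 -293.8] size [39.9 39.8] ang 1.1
plug
ring
px(184,285) z19.5 50 c [484.5 290.9] size [ 8.1 37. ] ang 67.8
px(137,297) z18.6 44 c [449.6 386.5] size [15.1 16.5] ang 5.7
px(188,307) z18.9 42 c [439.1 275. ] size [15.1 13.5] ang 7.3
```

View pics/top9.png

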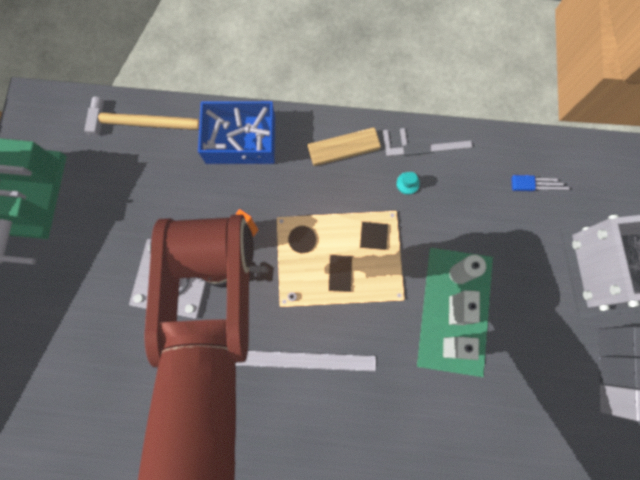

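```bash
python3 - <<'E'
from m import *
for n in('side','top'):
    f=grab(n); W=cloud(f); g=f['img'].max(2); print(n)
    bx=(W[...,0]>.45)&(W[...,0]<.72)&(W[...,1]>-.2)&(W[...,1]<.12)&(W[...,2]<.03)
    for th in(60,80,100):
        m=((g<th)&bx).astype(np.uint8); k,l,s,c=cv2.connectedComponentsWithStats(m)
        for i in range(1,k):
            if 150<s[i,4]<3000:
                v,u=np.nonzero(l==i); P=np.array([onplane(f,a,b,.014) for a,b in zip(u,v)]); rect(P,'th%d px%s mean %s'%(th,c[i].round(),(P.mean(0)*1000).round(1)))
f=grab('top'); cv2.imwrite('pics/t10c.png',cv2.resize(f['img'][205:310,270:410],None,fx=5,fy=5)[:,:,::-1])
E
```

```text
side
th60 px[297. 232.] mean [613.4  43.7  14. ] 391 c [612.9  43.8] size [57.9 53.1] ang 74.6
th60 px[273. 266.] mean [546.3 -47.6  14. ] 621 c [546.2 -46.4] size [72.1 47. ] ang 2.4
th60 px[332. 281.] mean [ 636.6 -115.1   14. ] 594 c [ 636.7 -114.6] size [51.9 54.5] ang 0.7
th80 px[297. 232.] mean [613.7  43.7  14. ] 431 c [614.2  45.2] size [61.4 55.2] ang 74.5
th80 px[273. 266.] mean [546.1 -47.7  14. ] 678 c [546.  -46.6] size [73.7 49.5] ang 3.1
th80 px[332. 281.] mean [ 636.5 -114.9   14. ] 659 c [ 636.8 -114.2] size [54.4 57.5] ang 0.1
th100 px[297. 232.] mean [613.5  44.3  14. ] 460 c [613.4  45.5] size [61.3 57.2] ang 73.9
th100 px[273. 266.] mean [546.2 -47.9  14. ] 722 c [546.2 -46.5] size [75.6 52. ] ang 2.4
th100 px[332. 281.] mean [ 636.6 -114.9   14. ] 702 c [ 636.8 -114.3] size [56.  59.6] ang 0.2
th100 px[304. 323.] mean [ 563. -202.   14.] 167 c [ 563.7 -202.9] size [31.8 22.6] ang 9.7
top
th80 px[374. 235.] mean [ 637.6 -111.1   14. ] 504 c [ 637.4 -110.4] size [50.8 51.4] ang 0.7
th80 px[301. 238.] mean [616.6  51.7  14. ] 375 c [614.8  49.6] size [52.4 52.1] ang 43.5
th80 px[407. 261.] mean [ 588.3 -187.2   14. ] 271 c [ 588.4 -185.9] size [67.  23.9] ang 0.3
th80 px[341. 272.] mean [548.6 -45.6  14. ] 423 c [545.7 -43.7] size [68.3 41.6] ang 5.0
th100 px[406. 258.] mean [ 594.3 -182.9   14. ] 454 c [ 602.9 -185.9] size [196.7  28.7] ang 7.7
th100 px[374. 235.] mean [ 637.4 -110.1   14. ] 579 c [ 637.7 -110. ] size [54.4 54.2] ang 89.8
th100 px[302. 239.] mean [614.3  48.7  14. ] 530 c [614.7  49.4] size [56.7 55.6] ang 5.9
th100 px[340. 273.] mean [546.2 -43.   14. ] 682 c [546.5 -42.7] size [73.7 45.4] ang 2.8
```

View pics/t10c.png

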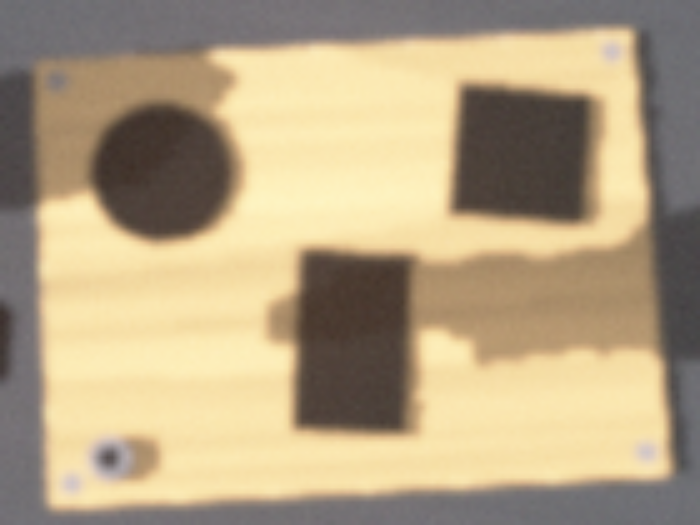

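Emit:
carry_out(
  moves=[0, 0, 0, 0.3, -2, 0, 8.5, 0, 0, 0, 0.7, -4.2, 0, 8.5, 0, 0, 0, 0.7, -4.2, 0, 8.5, 0, 0, 0, 0.7, -4.2, 0, 8.5, 0, 0, 0, 0.7, -4.2, 0, 8.5, 0, 0, 0, 0.7, -4.2, 0, 8.5, 0, 0, 0, 0.7, -4.2, 0, 8.5, 0, 0, 0, 0.7, -4.2, 0, 8.5, 0, 0, 0, 0.7, -4.2, 0, 8.5, 0, 0, 0, 0.7, -4.2, 0, 8.5, 0, 0, 0, 0.6, -4.2, 0, 8.5, 0, 0, 0, 0, -1.4, 0, 8.5, 0, 0, 0, 0, 0, -1, 8.5, 0, 0, 0, 0, 0, 0, 8.5],
)

```text
time: 32.85
tool_pos: [0.5719, -0.2974, 0.3303]
tool_rot: [0.496, -0.494, -0.505, 0.505]
contact_force: [0.4, 0.0, 0.1]
gripper_width: 0.999
```

```bash
python3 st.py 572 -302 248
```

```text
t 32.85 tcp mm [ 571.9 -297.4  330.3] toolx [-0.021  1.     0.002] y [-0.0027  0.0023 -1.    ] F [0.4 0.  0.1] w 0.999 q6 [-0.6   0.15  1.63  0.    1.36 -2.19]
to go cm [ 0.01 -0.46 -8.23]
rot [-0.002 -0.003 -0.021]
rot [ 0.004 -0.004  3.121]
```

Emit:
carry_out(
  moves=[0, 0, 0, 0, -0.45, -2, 8.5, 0, 0, 0, 0, 0, -3, 8.5, 0, 0, 0, 0, 0, -2.3, 8.5, 0, 0, 0, 0, 0, -0.9, 8.5, 0, 0, 0, 0, 0, 0, 2, 0, 0, 0, 0, 0, 0, 2, 0, 0, 0, 0, 0, 0, 2, 0, 0, 0, 0, 0, 0, 2, 0, 0, 0, 0, 0, 0, 2, 0, 0, 0, 0, 0, 0, 2, 0, 0, 0, 0, 0, 1, 2, 0, 0, 0, 0, 0, 2, 2, 0, 0, 0, 0, 0, 2.5, 2, 0, 0, 0, 0, 0, 1.5, 2, 0, 0, 0, 0, 0, 0, 2],
)

```text
time: 34.72
tool_pos: [0.5724, -0.304, 0.3224]
tool_rot: [-0.494, 0.496, 0.505, -0.505]
contact_force: [0.6, -0.8, -4.5]
gripper_width: 0.501
```

Emit:
carry_out(
  moves=[0, 0, 0, 0.1, 1.4, 0, 2, 0, 0, 0, 0.3, 2.8, 0, 2, 0, 0, 0, 0.3, 2.8, 0, 2, 0, 0, 0, 0.3, 2.8, 0, 2, 0, 0, 0, 0.3, 2.8, 0, 2, 0, 0, 0, 0.4, 2.8, 0, 2, 0, 0, 0, 0.4, 2.8, 0, 2, 0, 0, 0, 0.4, 2.8, 0, 2, 0, 0, 0, 0.4, 2.8, 0, 2, 0, 0, 0, 0.4, 2.8, 0, 2, 0, 0, 0, 0.3, 2.8, 0, 2, 0, 0, 0, 0.3, 2.8, 0, 2, 0, 0, 0, 0.3, 2.4, 0, 2, 0, 0, 0, 0, 0.5, 0, 2, 0, 0, 0, 0, 0, 0, 2],
)

```text
time: 36.6
tool_pos: [0.6135, 0.0478, 0.319]
tool_rot: [0.495, -0.494, -0.504, 0.506]
contact_force: [0.9, 0.0, -4.8]
gripper_width: 0.505
```

```bash
python3 - <<'E'
import low
from st import *
show([614,48.5,260])
E
```

```text
t 36.6 tcp mm [613.5  47.8 319. ] toolx [-0.02  1.   -0.  ] y [-2.1e-03 -3.0e-04 -1.0e+00] F [ 0.9  0.  -4.8] w 0.505 q6 [-0.04  0.1   1.71 -0.    1.33 -1.63]
rot [ 0.    -0.002 -0.02 ]
rot [3.000e-03 0.000e+00 3.121e+00]
397 min z mm [70.40325043 71.72794435 72.97087865] x [0.58974688 0.62988595]
t 36.65 tcp mm [613.7  47.3 319.4] toolx [-0.019  1.    -0.   ] y [-1.5e-03 -3.0e-04 -1.0e+00] F [ 0.9  0.4 -4.5] w 0.504 q6 [-0.04  0.1   1.71 -0.    1.33 -1.63]
to go cm [ 0.03  0.12 -5.94]
rot [ 0.    -0.001 -0.019]
rot [2.000e-03 1.000e-03 3.122e+00]
```

Emit:
carry_out(
  moves=[0, 0, 0, 0, 0.1, -1.5, 2, 0, 0, 0, 0, 0, -2, 2, 0, 0, 0, 0, 0, -1.2, 2, 0, 0, 0, 0, 0, -0.6, 2, 0, 0, 0, 0, 0, -0.3, 2, 0, 0, 0, 0, 0, -0.1, 2, 0, 0, 0, 0, 0, 0, 2, 0, 0, 0, 0, 0, 0, 2],
)

```text
time: 37.65
tool_pos: [0.6143, 0.0484, 0.2638]
tool_rot: [-0.495, 0.495, 0.505, -0.505]
contact_force: [-0.4, -0.2, -4.7]
gripper_width: 0.499
```

```bash
python3 - <<'E'
from st import *
show([614,48.5,260])
f=grab('side'); cv2.imwrite('pics/s11c.png',cv2.resize(f['img'][130:300,220:400],None,fx=3.5,fy=3.5)[:,:,::-1])
E
```

```text
t 37.65 tcp mm [614.3  48.4 263.8] toolx [-0.019  1.    -0.   ] y [ 1.1e-03 -1.0e-04 -1.0e+00] F [-0.4 -0.2 -4.7] w 0.499 q6 [-0.04  0.16  1.75 -0.    1.24 -1.63]
to go cm [-0.03  0.01 -0.38]
rot [ 0.     0.001 -0.019]
rot [-2.000e-03  0.000e+00  3.122e+00]
```

View pics/s11c.png

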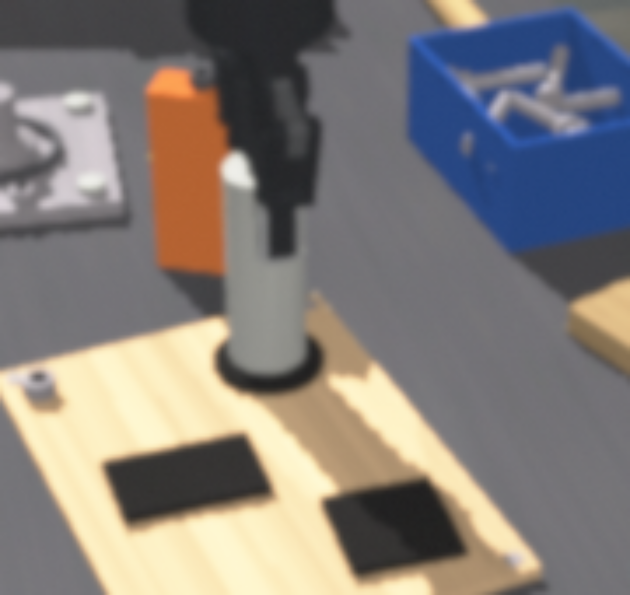

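Emit:
carry_out(
  moves=[0, 0, 0, 0, 0, -0.1, 2, 0, 0, 0, 0, 0, -0.1, 2, 0, 0, 0, 0, 0, 0, 2, 0, 0, 0, 0, 0, 0, 5, 0, 0, 0, 0, 0, 0, 8.5, 0, 0, 0, 0, 0, 0, 8.5, 0, 0, 0, 0, 0, 0, 8.5, 0, 0, 0, 0, 0, 2, 8.5, 0, 0, 0, 0, 0, 4, 8.5, 0, 0, 0, 0, 0, 1.5, 8.5, 0, 0, 0, 0, 0, 0, 8.5],
)

```text
time: 39.08
tool_pos: [0.6145, 0.0484, 0.3385]
tool_rot: [-0.494, 0.496, 0.506, -0.504]
contact_force: [0.3, 0.3, 0.5]
gripper_width: 0.992
```

Emit:
carry_out(
  moves=[0, 0, 0, -0.6, -1.7, 0, 8.5, 0, 0, 0, -1.3, -3.7, 0, 8.5, 0, 0, 0, -1.3, -3.7, 0, 8.5, 0, 0, 0, -1.3, -3.7, 0, 8.5, 0, 0, 0, -1.3, -3.7, 0, 8.5, 0, 0, 0, -1.3, -3.7, 0, 8.5, 0, 0, 0, -1.3, -3.7, 0, 8.5, 0, 0, 0, -1.3, -3.7, 0, 8.5, 0, 0, 0, -1.3, -3.7, 0, 8.5, 0, 0, 0, -1.3, -3.7, 0, 8.5, 0, 0, 0, 0, 0, 0, 8.5, 0, 0, 0, 0, 0, 0, 8.5],
)

```text
time: 40.58
tool_pos: [0.4904, -0.3016, 0.3347]
tool_rot: [0.496, -0.494, -0.505, 0.505]
contact_force: [0.6, -0.4, -0.4]
gripper_width: 0.997
```

```bash
python3 - <<'E'
from st import *
from m import *
show([491.5,-298.2,248])
for n in('side','top'):
    f=grab(n,n+'12'); W=cloud(f); print(n); tops(f,W,.118,.137,(.2,.9,-.4,.1))
E
```

```text
t 40.58 tcp mm [ 490.4 -301.6  334.7] toolx [-0.018  1.     0.002] y [-0.002   0.0019 -1.    ] F [ 0.6 -0.4 -0.4] w 0.997 q6 [-0.68 -0.01  1.8   0.    1.36 -2.27]
to go cm [ 0.11  0.34 -8.67]
rot [-0.002 -0.002 -0.018]
rot [ 3.000e-03 -3.000e-03  3.123e+00]
side
px(298,182) z132.3 191 c [619.9  42.1] size [42.5 25.7] ang 41.9
px(267,326) z123.5 710 c [ 491.  -299.6] size [60.4 32.1] ang 0.3
px(207,334) z123.8 772 c [ 411.1 -295.5] size [39.8 43. ] ang 1.6
top
px(299,227) z133.8 322 c [612.7  48.6] size [42.  41.8] ang 4.6
```

Emit:
carry_out(
  moves=[0, 0, 0, 0.1, 0.3, -2, 8.5, 0, 0, 0, 0, 0, -3, 8.5, 0, 0, 0, 0, 0, -2.6, 8.5, 0, 0, 0, 0, 0, -0.9, 8.5, 0, 0, 0, 0, 0, 0, 1, 0, 0, 0, 0, 0, 0, 1, 0, 0, 0, 0, 0, 0, 1, 0, 0, 0, 0, 0, 0, 1, 0, 0, 0, 0, 0, 0, 1, 0, 0, 0, 0, 0, 0, 1, 0, 0, 0, 0, 0, 0, 1, 0, 0, 0, 0, 0, 1, 1, 0, 0, 0, 0, 0, 2, 1, 0, 0, 0, 0, 0, 2, 1, 0, 0, 0, 0, 0, 1, 1, 0, 0, 0, 0, 0, 0, 1],
)

```text
time: 42.68
tool_pos: [0.4924, -0.2989, 0.3129]
tool_rot: [-0.494, 0.496, 0.505, -0.505]
contact_force: [0.3, 0.3, -6.2]
gripper_width: 0.342
```

Emit:
carry_out(
  moves=[0, 0, 0, 0.3, 1.3, 0, 1, 0, 0, 0, 0.5, 2.5, 0, 1, 0, 0, 0, 0.5, 2.5, 0, 1, 0, 0, 0, 0.5, 2.5, 0, 1, 0, 0, 0, 0.5, 2.5, 0, 1, 0, 0, 0, 0.6, 2.5, 0, 1, 0, 0, 0, 0.6, 2.5, 0, 1, 0, 0, 0, 0.6, 2.5, 0, 1, 0, 0, 0, 0.5, 2.5, 0, 1, 0, 0, 0, 0.5, 2.5, 0, 1, 0, 0, 0, 0.4, 1.6, 0, 1, 0, 0, 0, 0, 0, 0, 1, 0, 0, 0, 0, 0, 0, 1],
)

```text
time: 44.3
tool_pos: [0.5469, -0.0448, 0.3109]
tool_rot: [0.495, -0.495, -0.505, 0.505]
contact_force: [0.1, 0.1, -6.0]
gripper_width: 0.343
```

```bash
python3 - <<'E'
import low
from st import *
show([546,-44,262])
E
```

```text
t 44.3 tcp mm [546.9 -44.8 310.9] toolx [-0.019  1.    -0.   ] y [-7.e-04 -4.e-04 -1.e+00] F [ 0.1  0.1 -6. ] w 0.343 q6 [-0.22 -0.05  1.88 -0.    1.32 -1.81]
rot [ 0.    -0.001 -0.019]
rot [1.000e-03 1.000e-03 3.122e+00]
818 min z mm [59.06560458 62.91787089 64.08772907] x [0.5146402  0.57392001]
t 44.35 tcp mm [547.  -45.1 311. ] toolx [-0.019  1.    -0.   ] y [-5.e-04 -3.e-04 -1.e+00] F [ 0.7 -0.  -6. ] w 0.341 q6 [-0.22 -0.05  1.88 -0.    1.32 -1.81]
to go cm [-0.1   0.11 -4.9 ]
rot [ 0.    -0.    -0.019]
rot [1.000e-03 0.000e+00 3.123e+00]
```

Emit:
carry_out(
  moves=[0, 0, 0, -0.1, 0.1, -1.2, 1, 0, 0, 0, 0, 0, -1.7, 1, 0, 0, 0, 0, 0, -1, 1, 0, 0, 0, 0, 0, -0.6, 1, 0, 0, 0, 0, 0, -0.3, 1, 0, 0, 0, 0, 0, -0.1, 1, 0, 0, 0, 0, 0, 0, 1, 0, 0, 0, 0, 0, 0, 5, 0, 0, 0, 0, 0, 0, 8.5, 0, 0, 0, 0, 0, 0, 8.5, 0, 0, 0, 0, 0, 0, 8.5, 0, 0, 0, 0, 0, 2, 8.5, 0, 0, 0, 0, 0, 4, 8.5, 0, 0, 0, 0, 0, 1.5, 8.5, 0, 0, 0, 0, 0, 0, 8.5],
)

```text
time: 46.22
tool_pos: [0.5465, -0.0437, 0.3393]
tool_rot: [-0.494, 0.496, 0.505, -0.504]
contact_force: [0.3, -0.7, 0.0]
gripper_width: 0.999
```

Emit:
carry_out(
  moves=[0, 0, 0, -0.7, -1.3, 0, 8.5, 0, 0, 0, -1.6, -3, 0, 8.5, 0, 0, 0, -1.6, -3, 0, 8.5, 0, 0, 0, -1.6, -3, 0, 8.5, 0, 0, 0, -1.6, -3, 0, 8.5, 0, 0, 0, -1.6, -3, 0, 8.5, 0, 0, 0, -1.6, -3, 0, 8.5, 0, 0, 0, -1.6, -3, 0, 8.5, 0, 0, 0, -1.5, -2.7, 0, 8.5, 0, 0, 0, 0, 0, 0, 8.5, 0, 0, 0, 0, 0, 0, 8.5],
)

```text
time: 47.6
tool_pos: [0.4116, -0.2934, 0.3359]
tool_rot: [-0.496, 0.494, 0.505, -0.505]
contact_force: [-0.7, 1.0, -0.2]
gripper_width: 0.995
```

```bash
python3 - <<'E'
from st import *
from m import *
show([411.8,-294.3,248])
for n in('side','top'):
    f=grab(n,n+'13'); W=cloud(f); print(n); tops(f,W,.118,.137,(.2,.9,-.4,.1))
E
```

```text
t 47.6 tcp mm [ 411.6 -293.4  335.9] toolx [-0.019  1.     0.002] y [-0.0015  0.0019 -1.    ] F [-0.7  1.  -0.2] w 0.995 q6 [-0.77 -0.19  1.96  0.    1.37 -2.36]
to go cm [ 0.02 -0.09 -8.79]
rot [-0.002 -0.001 -0.019]
rot [ 2.000e-03 -3.000e-03  3.123e+00]
side
px(294,182) z132.3 331 c [611.8  46.9] size [42.9 41.4] ang 78.7
px(268,213) z132.5 578 c [544.4 -45.1] size [60.3 33.9] ang 0.2
px(208,336) z123.7 634 c [ 411.2 -295.1] size [39.8 43.2] ang 1.3
top
px(299,227) z134.0 305 c [612.9  48.6] size [41.8 41.7] ang 5.3
px(342,265) z134.3 396 c [545.5 -43.7] size [60.2 29.9] ang 1.2
```

Emit:
carry_out(
  moves=[0, 0, 0, 0, -0.1, -2, 8.5, 0, 0, 0, 0, 0, -3, 8.5, 0, 0, 0, 0, 0, -2.7, 8.5, 0, 0, 0, 0, 0, -0.9, 8.5, 0, 0, 0, 0, 0, 0, 2, 0, 0, 0, 0, 0, 0, 2, 0, 0, 0, 0, 0, 0, 2, 0, 0, 0, 0, 0, 0, 2, 0, 0, 0, 0, 0, 0, 2, 0, 0, 0, 0, 0, 0, 2, 0, 0, 0, 0, 0, 0, 2, 0, 0, 0, 0, 0, 1, 2, 0, 0, 0, 0, 0, 2, 2, 0, 0, 0, 0, 0, 2, 2, 0, 0, 0, 0, 0, 1, 2, 0, 0, 0, 0, 0, 0, 2],
)

```text
time: 49.7
tool_pos: [0.4119, -0.2946, 0.3112]
tool_rot: [0.495, -0.495, -0.505, 0.505]
contact_force: [-0.2, 0.9, -5.4]
gripper_width: 0.459
```

Emit:
carry_out(
  moves=[0, 0, 0, 1.1, 0.9, 0, 2, 0, 0, 0, 2.3, 1.9, 0, 2, 0, 0, 0, 2.3, 1.9, 0, 2, 0, 0, 0, 2.3, 1.9, 0, 2, 0, 0, 0, 2.3, 1.9, 0, 2, 0, 0, 0, 2.3, 1.9, 0, 2, 0, 0, 0, 2.3, 1.8, 0, 2, 0, 0, 0, 2.3, 1.8, 0, 2, 0, 0, 0, 2.3, 1.8, 0, 2, 0, 0, 0, 2.1, 1.7, 0, 2, 0, 0, 0, 1, 0.8, 0, 2, 0, 0, 0, 0, 0, 0, 2, 0, 0, 0, 0, 0, 0, 2],
)

```text
time: 51.32
tool_pos: [0.6376, -0.1119, 0.3106]
tool_rot: [0.496, -0.495, -0.504, 0.505]
contact_force: [-0.7, -0.6, -6.3]
gripper_width: 0.464
```

```bash
python3 - <<'E'
import low
from st import *
show([637.5,-111,262])
E
```

```text
t 51.33 tcp mm [ 637.6 -111.9  310.6] toolx [-0.019  1.    -0.   ] y [-1.4e-03 -1.0e-04 -1.0e+00] F [-0.7 -0.6 -6.3] w 0.464 q6 [-0.29  0.18  1.64 -0.    1.33 -1.88]
rot [ 0.    -0.001 -0.019]
rot [2.000e-03 0.000e+00 3.123e+00]
680 min z mm [61.18558127 62.79955243 64.17935585] x [0.61466947 0.6549218 ]
t 51.38 tcp mm [ 637.5 -112.1  310.9] toolx [-0.018  1.    -0.   ] y [-1.e-03 -1.e-04 -1.e+00] F [-0.4 -0.  -5.2] w 0.455 q6 [-0.29  0.18  1.64 -0.    1.33 -1.88]
to go cm [-0.    0.11 -4.89]
rot [ 0.    -0.001 -0.018]
rot [2.000e-03 0.000e+00 3.123e+00]
```

Emit:
carry_out(
  moves=[0, 0, 0, 0, 0.1, -1.2, 2, 0, 0, 0, 0, 0, -1.7, 2, 0, 0, 0, 0, 0, -1, 2, 0, 0, 0, 0, 0, -0.6, 2, 0, 0, 0, 0, 0, -0.3, 2, 0, 0, 0, 0, 0, -0.15, 2, 0, 0, 0, 0, 0, 0, 2, 0, 0, 0, 0, 0, 0, 5, 0, 0, 0, 0, 0, 0, 8.5, 0, 0, 0, 0, 0, 0, 8.5, 0, 0, 0, 0, 0, 0, 8.5, 0, 0, 0, 0, 0, 2, 8.5, 0, 0, 0, 0, 0, 4, 8.5, 0, 0, 0, 0, 0, 4, 8.5, 0, 0, 0, 0, -4, 2, 8.5, 0, 0, 0, 0, -4, 0, 8.5, 0, 0, 0, -3, -4, 0, 8.5, 0, 0, 0, -3, -4, 0, 8.5, 0, 0, 0, -3, -4, 0, 8.5, 0, 0, 0, 0, 0, 0, 8.5],
)

```text
time: 53.88
tool_pos: [0.5465, -0.3131, 0.3835]
tool_rot: [0.496, -0.497, -0.504, 0.504]
contact_force: [0.7, 0.4, 0.2]
gripper_width: 0.996
```

```bash
python3 - <<'E'
from st import *
from m import *
show()
for n in('side','top'):
    f=grab(n,n+'14'); W=cloud(f); print(n); tops(f,W,.118,.137,(.45,.7,-.2,.1)); print('plug'); tops(f,W,.052,.063,(.43,.58,.25,.4));print('ring');tops(f,W,.0165,.026,(.43,.58,.25,.4))
f=grab('top'); cv2.imwrite('pics/t14c.png',cv2.resize(f['img'][195:325,120:420],None,fx=2.6,fy=2.6,interpolation=2)[:,:,::-1])
E
```

```text
t 53.88 tcp mm [ 546.5 -313.1  383.5] toolx [-0.015  1.    -0.002] y [ 0.0014 -0.0017 -1.    ] F [0.7 0.4 0.2] w 0.996 q6 [-0.64  0.08  1.62 -0.    1.44 -2.22]
rot [ 0.002  0.001 -0.015]
rot [-2.000e-03  3.000e-03  3.127e+00]
side
px(268,213) z132.2 577 c [544.4 -44.8] size [60.  34.5] ang 0.5
px(343,226) z132.7 103 c [ 651.7 -111.6] size [ 9.9 41.8] ang 0.3
plug
px(217,156) z57.2 80 c [500.7 323.2] size [29.1 29.2] ang 29.0
ring
px(218,172) z20.4 325 c [498.8 320.6] size [83.3 82.7] ang 78.4
top
px(379,223) z134.1 358 c [ 637.5 -110.4] size [41.4 40.4] ang 1.2
px(299,227) z133.8 302 c [613.2  48.6] size [42.1 41.7] ang 4.9
px(342,265) z134.2 400 c [545.3 -43.7] size [60.5 29.9] ang 1.2
plug
px(164,274) z58.2 141 c [500.6 323.9] size [26.  26.9] ang 52.9
ring
px(201,256) z18.9 44 c [552.  263.9] size [15.7 18.8] ang 1.0
px(170,277) z19.9 322 c [500.4 325.2] size [84.5 82.6] ang 87.4
px(172,277) z23.0 220 c [500.4 323.6] size [48.6 50.4] ang 65.4
px(198,277) z19.5 43 c [506.4 262.8] size [15.2 13.7] ang 52.0
px(137,297) z18.6 45 c [449.5 387.8] size [15.2 15.9] ang 4.2
px(188,307) z18.8 44 c [439.2 274.3] size [15.2 15.1] ang 8.5
```

View pics/t14c.png

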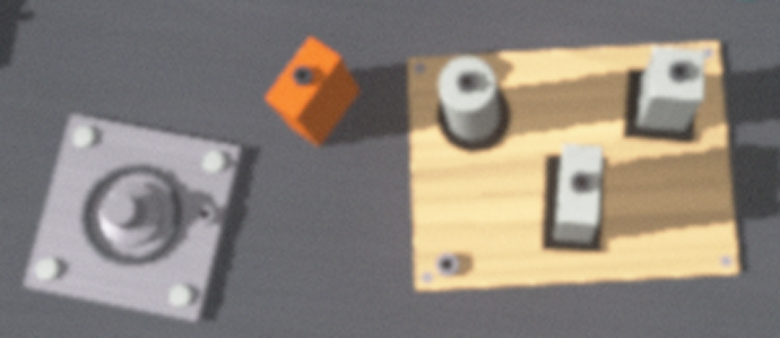

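View pics/side14.png

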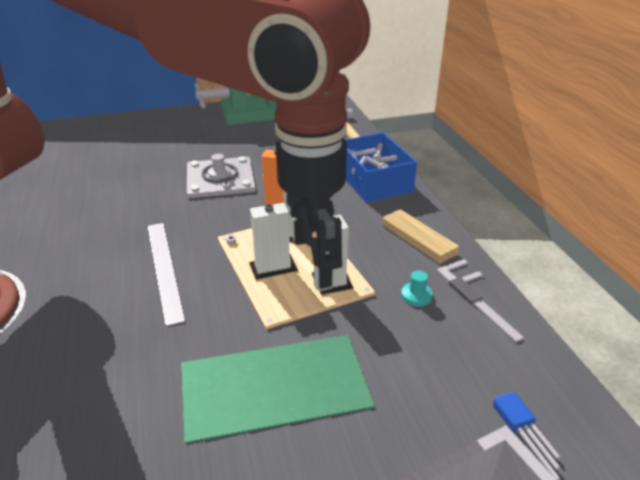

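The top crop shows all three cores upright on their seats: round at (470,100), square at (670,90) and oblong at (580,195). The plug stands inside the ring at (125,212). The gripper is clear of everything, so I hand the job in.

```bash
python3 -c "
from plant import manip; print(manip.job_done(), manip.state()['time'])"
```

```text
the job is handed in; nothing more can be done
the job is handed in; nothing more can be done
```

The job is done and handed in at about 54 s of the 144 s allowed. `job_done()` gave no verdict. I moved all three cores to the green plate, stood the steel plug in the mould base ring while they waited, then put every core back on its own seat.

- **On the plate:** before I fetched the plug, all three cores stood upright there with their tops at 124–125 mm, as expected. They were about 80 mm apart.
- **Plug:** it stands at about (500.6, 323.9) mm, within about 2 mm of the ring's centre. Its top is at 58 mm, which is right for standing on the plate.
- **Cores:** from the final top view, all tops are at 134 mm, so they stand upright on the seats. Offsets are from the seat centres I measured while the seats were empty.

| Core | Final centre (mm) | Off seat centre |
|---|---|---|
| Round | (613.2, 48.6) | about 1 mm |
| Square | (637.5, -110.4) | about 1 mm |
| Oblong | (545.3, -43.7) | about 1 mm |

- **Oblong direction:** it is turned within about 2° of its seat.
- **Disagreement:** the side camera put the seat centres 3–4 mm further toward -y than the top camera did. I weighted the top view; the difference is well inside the 15 mm tolerance.
- **Side-view gap:** in the last side picture the arm hid the round core and part of the square one. Those two final positions rest on the top view, where both are clear.

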